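# Nest three washed saucepans with their handles fanned

### The arm

A 6-joint arm with a two-finger parallel gripper is mounted at the origin on a cart in front of the work surface, level with it; the furniture and walls round the work are solid. World frame = base frame: x ahead of the robot, y to its left, z up, the work surface at z = 0. Lengths are in mm, angles in rad, forces in N, time in s.
With the tool pointing down it reaches from about 300 to 775 mm from the base axis. Payload 14.6 kg.
Tool frame: the origin (TCP) lies midway between the tips of the shut fingers; the grasp point (between the pads) lies 19 mm behind it (manip.grip_depth is the distance from the TCP to the grasp point, in mm); x points along the fingers, y is the direction in which the jaws open and shut, and the axes are right-handed (so a half turn about x gives the same grasp; the last joint's range is limited). The gripper opens to 94 mm and grips with 3 to 60 N. Pads are 16 mm wide; open, the fingers measure 119 mm over their backs; the gripper's body (75 mm by 177 mm) begins 78 mm behind the grasp point.
Start: joints at [1.097, 0.3, 1.521, -0, 1.321, -0.067], TCP at [217.616, 505.106, 205.446] pointing down, gripper open.
Joint ranges: [-3.03, 3.03], [-0.79, 2.21], [0.23, 2.52], [-1.04, 4.18], [0, 3.07], [-2.55, 2.55]. Speed limits (rad/s): [2.22, 2.22, 2.57, 3.14, 3.14, 3.14].

### API

Orientations are given as [roll, pitch, yaw] about the fixed x, y, z axes, in that order (R = Rz(yaw) Ry(pitch) Rx(roll)).
In Python, from cell import readout, cams, ticket, manip gives the robot as it stands. The module is installed in compiled form; this text tells all that it offers.
- The arm moves only by the tool apply_moves, never from a script. Its argument "plan" is one flat list of numbers, 7 for each row, row after row: the turn, a rotation vector about the tool's x, y, z in rad, then the shift along the tool's x, y, z in m, then the opening in per cent of the stroke, from 0 (shut) to 100 (fully open). In form: [wx, wy, wz, x, y, z, fingers, wx, wy, wz, x, y, z, fingers, ...]. A call has 1 to 5 rows; each row shifts and turns the commanded pose from where the row before left it, along the tool's axes as they then stand; what a row does not reach is not made up. A row lasts 1/8 s, in which the tool goes at most 62.5 mm and 10.7 degrees, less where a joint would pass 70% of its speed; a pose out of reach is approached as far as the arm can. A call with a gripper value outside its range is refused whole. The fingers move at their own pace and stop on an object; "force" is the grip in N (left out, the last holds). Time passes only in rows, so rows that do not move let the fingers close. It gives the time, the measured TCP pose, the force and the opening at its end, in the units of the state.
- readout.read_state(): the state, without advancing time (a new reading comes with each control period).
- cams.camera(name): name is "scene" or "top"; returns a dict with "image" (400x640x3 uint8, red, green, blue), "fovy" (degrees; the focal length in pixels is half the picture's height over the tangent of half this angle, whatever the lens; pixels are square), "cx", "cy" (the principal point, pixels), "position" and "orientation" of the camera in the world. Camera axes: x right, y down, z forward; pixel columns grow to the right and rows downward; lengths in mm; the calibration is good to about 2 mm. A picture is of the moment at which its call begins. There is no depth.
- ticket.sign_off(): hands the job in, once; it reports no verdict.
The state is a dict: "clock": time; "joints": joint angles; "qd": joint speeds; "effort": joint torques, N m; "eef_pos": TCP position; "eef_rot": TCP orientation; "wrist_force": force on the tool from outside, world axes, zero at the start; "moment": the same for the moment, N m; "finger_gap": finger opening in mm.
Only numpy, scipy, OpenCV 4.12 (cv2) and the standard library are available. Lean on these libraries where they do the work, as an engineer would, in place of code of your own. Each camera call takes 0.05 s, during which the arm holds its last target.

### The job

Put the washed saucepans away as one nest: lower the middle-sized pan into the largest and the smallest into the middle-sized, without dropping them, each sitting fully home on the floor of the pan below. Leave the largest pan where it stands, and fan the handles like a hand of cards: each about 45 degrees round from the one below, so that no handle lies over another. Leave the shaker, the glass and the spoon behind them alone.

Things in the scene. Friction and masses are not known exactly. Their poses are not given: they have to be found in the camera images.
- pan_large: Largest saucepan, plain steel, 260 g, round. Origin: centre of underside, z up. Outside diameter 150 mm at rim, 132 at base; 58 mm high; wall and floor 3 mm. Straight level handle along own -x (toward the robot at yaw 0) from the rim to 185 mm from the axis, plus a 16 mm eye: 20 mm wide, 18 high, from 50 to 68 mm above the underside.
- pan_middle: Middle-sized saucepan, plain steel, 200 g, round. Origin: centre of underside, z up. Outside diameter 124 mm at rim, 106 at base; 67 mm high; wall and floor 3 mm. Straight level handle along own -x (toward the robot at yaw 0) from the rim to 175 mm from the axis, plus a 16 mm eye: 20 mm wide, 18 high, from 59 to 77 mm above the underside. In the largest it stands 3 mm up, 10 mm play all round.
- pan_small: Smallest saucepan, plain steel, 150 g, round. Origin: centre of underside, z up. Outside diameter 98 mm at rim, 80 at base; 76 mm high; wall and floor 3 mm. Straight level handle along own -x (toward the robot at yaw 0) from the rim to 165 mm from the axis, plus a 16 mm eye: 20 mm wide, 18 high, from 68 to 86 mm above the underside. In the middle one it stands 3 mm up, 10 mm play all round.
- pan_large_grip (a point): middle of the largest pan's handle bar, 105 mm from the pan's axis, at half the height of the bar; own axes as the pan's
- pan_middle_grip (a point): middle of the middle-sized pan's handle bar, 105 mm from the pan's axis, at half the height of the bar; own axes as the pan's
- pan_small_grip (a point): middle of the smallest pan's handle bar, 105 mm from the pan's axis, at half the height of the bar; own axes as the pan's
- mill: salt shaker with a grey domed top, 44 mm wide, 90 mm high, upright, bystander behind the pans; origin at the centre of its underside
- glass: clear tumbler upside down, 81 mm wide, 91 mm high, bystander behind the pans; origin at the centre of its underside
- spoon: steel spoon lying flat, 195x42x15 mm, bystander behind the pans; origin at the centre of its underside

How it is judged (in metres and radians):
At the end, for the whole second after the job is handed in: Middle pan seated in the largest, smallest in the middle (undersides within 6 mm, axes 20 mm, 2 degrees askew); each handle 20 to 75 degrees round from the one below, smallest's at least 20 from largest's; largest upright on the table within 60 mm of its start; all at rest (horizontal distance between pan_middle and pan_large below 0.02 m and z of pan_middle in the frame of pan_large between 0 and 0.006 m and angle between the z axis of pan_middle and the z axis of pan_large, either way round below 0.035 rad and angle between the x axis of pan_middle and the x axis of pan_large, either way round between 0.35 and 1.31 rad and x of pan_middle_grip in the frame of pan_large below 0 m and horizontal distance between pan_small and pan_middle below 0.02 m and z of pan_small in the frame of pan_middle between 0 and 0.006 m and angle between the z axis of pan_small and the z axis of pan_middle, either way round below 0.035 rad and angle between the x axis of pan_small and the x axis of pan_middle, either way round between 0.35 and 1.31 rad and x of pan_small_grip in the frame of pan_middle below 0 m and angle between the x axis of pan_small and the x axis of pan_large, either way round above 0.35 rad and angle between pan_large's own z axis and vertical below 0.035 rad and distance of pan_large from where it was at the start of the episode below 0.06 m and height (world z) of pan_large below 0.006 m and linear speed of each of pan_large, pan_middle, pan_small below 0.02 m/s); the robot touches nothing.
It fails at once if the middle-sized or smallest pan is dropped from more than about 4 cm ((linear speed of pan_middle above 0.9 m/s and contact force between pan_middle and the fingers below 0.1 N) or (linear speed of pan_small above 0.9 m/s and contact force between pan_small and the fingers below 0.1 N)).
It fails at once if the shaker, glass or spoon is pushed more than 3 cm or knocked over (distance of any of mill, glass, spoon from where it was at the start of the episode above 0.03 m or angle between any of mill, glass, spoon's own z axis and vertical above 0.5 rad).
It also fails if it takes over 64 s, if anything falls off the work surface, if the arm or the gripper's body presses on something with over 40 N, if the wrist force passes 120 N, or if a joint passes its speed limit or range.

## Working session

There is one attempt and no reset: what is moved stays moved. The work goes in short steps, Python scripts to look and compute and a tool call to move; the robot and the scene stay as the last step left them, time stands still between calls to the robot, and variables do not carry over. Pictures are saved under pics/ and viewed, and the job is handed in when it is done.

Besides the shell and the picture viewer there is one more tool, called after ">>>" in YAML: its name, and indented under it one key for each argument. apply_moves: Moves the arm, as the interface text tells. Its arguments: {"type":"object","properties":{"plan":{"type":"array","items":{"type":"number"}},"force":{"type":"number"}},"required":["plan"]}

```bash
mkdir -p pics; python3 - <<'E'
from cell import readout,cams,manip
import cv2
print(readout.read_state())
for n in("scene","top"):
    c=cams.camera(n); print(n,c["fovy"],c["cx"],c["cy"],c["position"],c["orientation"],[k for k in c])
    cv2.imwrite(f"pics/{n}0.png",c["image"][:,:,::-1])
print(manip.grip_depth)
E
```

```text
{'clock': 0.0, 'joints': array([ 1.09741630e+00,  3.00484059e-01,  1.52157901e+00, -5.15309529e-06,
        1.32073362e+00, -6.65879121e-02]), 'qd': array([ 4.23412578e-04,  2.43659632e-06,  1.11709515e-03,  9.31671259e-04,
       -1.98969764e-03,  1.45387628e-04]), 'effort': array([ 1.12009740e-03, -5.31801260e+01, -3.52730262e+01,  7.08900648e-02,
        2.44285783e-02, -1.34037778e-04]), 'eef_pos': array([217.48959429, 504.87572972, 204.88011177]), 'eef_rot': array([-1.6332388 ,  1.56959228, -2.04002964]), 'wrist_force': array([0.11732298, 0.78316125, 0.08107245]), 'moment': array([-0.02673722, -0.01863554, -0.07912325]), 'finger_gap': 93.99566332175108}
scene 54.1787496606246 315.86619886520543 202.55839561486178 [-158.06734317 -598.885834    534.45754525] [-2.00030987  0.00347667 -0.85014904] ['image', 'fovy', 'cx', 'cy', 'position', 'orientation']
top 46.4195303886342 315.56445791079983 204.74638947961972 [ 441.73620184   43.52734364 1218.23722059] [-3.0010489   0.0047875  -1.57168657] ['image', 'fovy', 'cx', 'cy', 'position', 'orientation']
18.8
```

View pics/scene0.png

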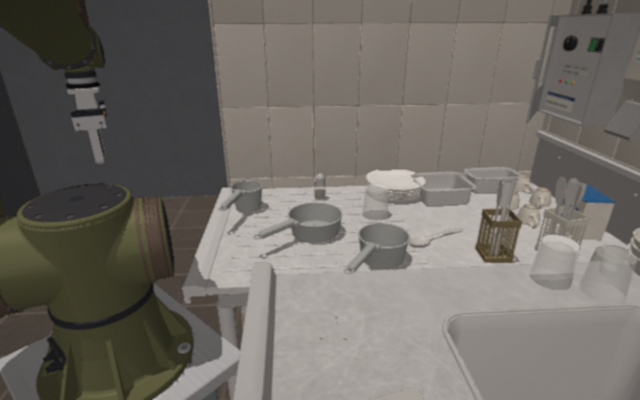

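View pics/top0.png

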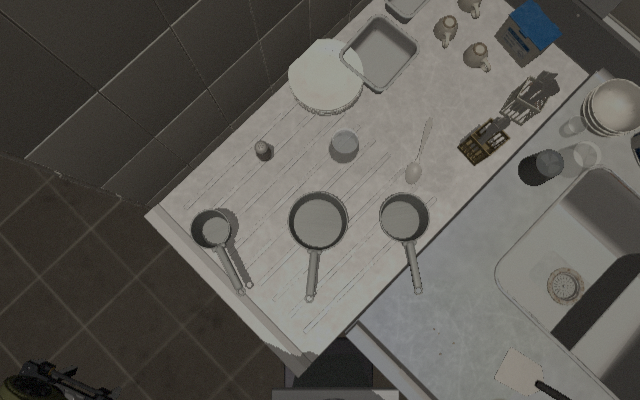

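The top view (down = toward the robot) shows the small pan at (211,229) on the left, the large at (318,222) in the middle, and the middle-sized at (404,217) on the right. The handles run down to eyes near (239,291), (309,298) and (418,290). Next I'll enlarge crops.

```bash
cat > h.py <<'E'
import numpy as np,cv2
from scipy.spatial.transform import Rotation as R
def ray(c,u,v):
    f=200/np.tan(np.radians(c["fovy"])/2)
    d=np.array([(u-c["cx"])/f,(v-c["cy"])/f,1.])
    return np.array(c["position"]),R.from_euler('xyz',c["orientation"]).as_matrix()@d
def pix2w(c,u,v,z):
    p,d=ray(c,u,v); return p+d*(z-p[2])/d[2]
def w2pix(c,P):
    f=200/np.tan(np.radians(c["fovy"])/2)
    P=np.atleast_2d(P)
    q=(P-np.array(c["position"]))@R.from_euler('xyz',c["orientation"]).as_matrix()
    return np.c_[q[:,0]/q[:,2]*f+c["cx"],q[:,1]/q[:,2]*f+c["cy"]]
def crop(c,u0,v0,w,h,s,name):
    im=c["image"][v0:v0+h,u0:u0+w,::-1]
    im=cv2.resize(im,None,fx=s,fy=s,interpolation=cv2.INTER_CUBIC)
    im=cv2.convertScaleAbs(im,alpha=1.4)
    cv2.imwrite(name,im)
E
python3 - <<'E'
from h import *
from cell import cams
import pickle
c=cams.camera("top");pickle.dump(c,open("top0.pkl","wb"))
crop(c,170,180,150,130,5,"pics/a.png");crop(c,280,180,160,130,5,"pics/b.png")
E
```

```text
(no output)
```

View pics/a.png

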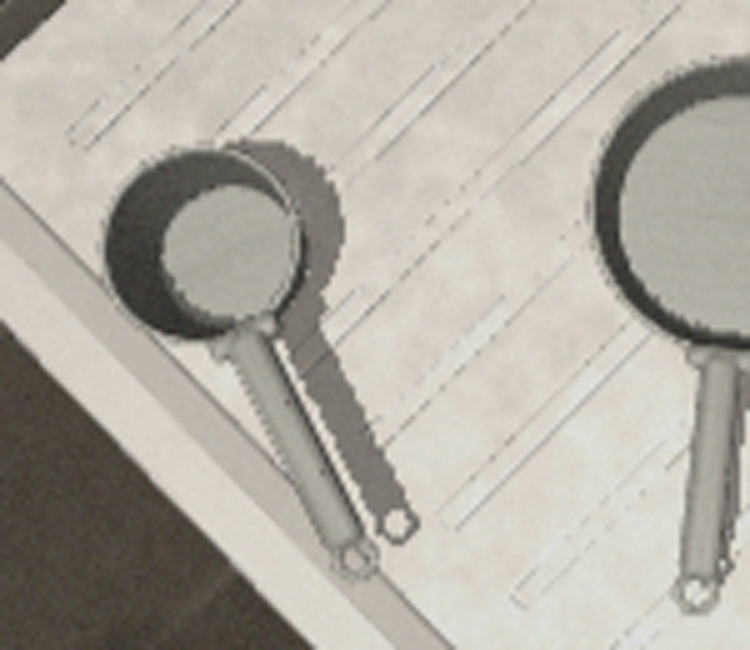

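View pics/b.png

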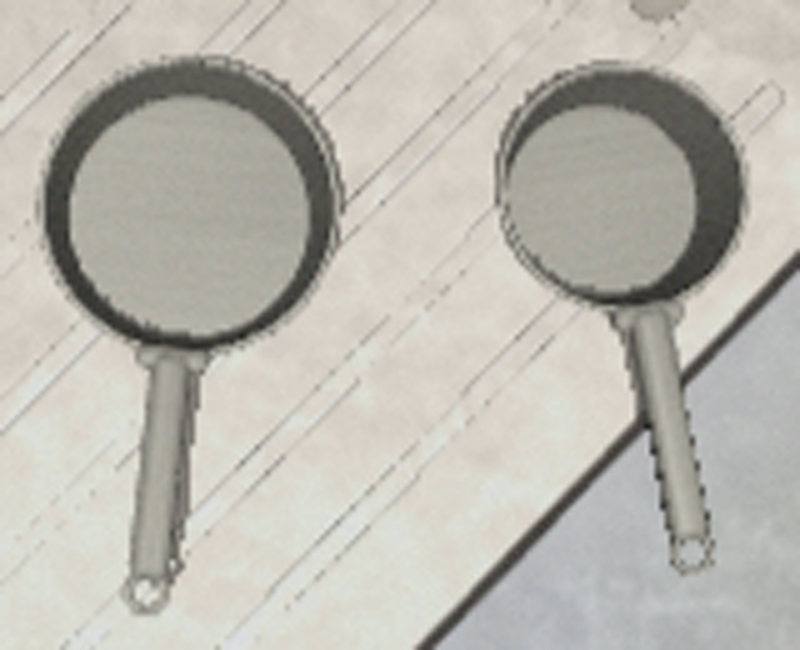

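The crops give these rim centres in full-image pixels: small (210.8,229.2), large (318.4,220.6), middle (404.2,216.8). The eyes are at (240.8,291.4), (309.4,298.8) and (418.0,290.6).

```bash
python3 - <<'E'
from h import *
import pickle
c=pickle.load(open("top0.pkl","rb"))
D={"small":((210.8,229.2),(240.8,291.4),76,77,165,(216.2,230.8)),"large":((318.4,220.6),(309.4,298.8),58,59,185,(318,223.4)),"middle":((404.2,216.8),(418,290.6),67,68,175,(400,219.6))}
rad={"small":(98.5/5,49),"large":(147.5/5,75),"middle":(122/5,62)}
for k,(r,e,zr,ze,L,fl) in D.items():
    a=pix2w(c,*r,zr);b=pix2w(c,*e,ze);f=pix2w(c,*fl,3)
    d=a-b
    e2=pix2w(c,r[0]+rad[k][0],r[1],zr)
    print(k,a.round(1),"floorc",f.round(1),"eye",b.round(1),"dist",np.hypot(*d[:2]).round(1),L+8,"yaw deg",np.degrees(np.arctan2(d[1],d[0])).round(1),"R",np.linalg.norm(e2-a).round(1),rad[k][1])
for n,p,z in(("mill",(262,148),90),("glass",(344,143),91),("spoon",(413,173),10)):
    print(n,pix2w(c,*p,z).round(0))
E
```

```text
small [543.  306.4  76. ] floorc [545.3 308.9   3. ] eye [392.6 229.2  77. ] dist 169.1 173 yaw deg 27.2 R 48.5 49
large [565.8  41.9  58. ] floorc [564.4  42.9   3. ] eye [373.9  64.2  59. ] dist 193.2 193 yaw deg -6.6 R 73.7 75
middle [ 574.1 -171.    67. ] floorc [ 574.1 -171.8    3. ] eye [ 393.8 -199.3   68. ] dist 182.5 183 yaw deg 8.9 R 60.5 62
mill [744. 182.  90.]
glass [756. -22.  91.]
spoon [ 697. -208.   10.]
```

Every distance and radius agrees with the sizes given to within 4 mm. Next I work out the tool axes and the moves.

```bash
cat >> h.py <<'E'
def plan(tx,ty,tz,handle_yaw_deg):
    """remaining shift in tool axes (of the final, upright tool) and turn about tool x"""
    from cell import readout
    s=readout.read_state()
    M=R.from_euler('xyz',s["eef_rot"]).as_matrix()
    th=np.arctan2(M[1,1],M[0,1])
    want=np.radians(handle_yaw_deg+90)
    dy=(want-th+np.pi/2)%np.pi-np.pi/2
    d=np.array([tx,ty,tz])-s["eef_pos"]
    print("t",s["clock"],"pos",s["eef_pos"].round(1),"gap",s["finger_gap"].round(1),"F",s["wrist_force"].round(1),"j",s["joints"].round(2))
    print("tool x",M[:,0].round(3),"y",M[:,1].round(3),"yaw of y deg",np.degrees(th).round(1))
    print("world d",d.round(1),"tool d now (m)",(M.T@d/1000).round(4),"turn wx",(-dy).round(4), "tool d after turn",((M@R.from_rotvec([-dy,0,0]).as_matrix()).T@d/1000).round(4))
E
python3 - <<'E'
from h import *
plan(470.3,-187.4,150,8.9)
E
```

```text
Traceback (most recent call last):
  File "h.py", line 28, in plan
    print("t",s["clock"],"pos",s["eef_pos"].round(1),"gap",s["finger_gap"].round(1),"F",s["wrist_force"].round(1),"j",s["joints"].round(2))
                                                           ^^^^^^^^^^^^^^^^^^^^^
AttributeError: 'float' object has no attribute 'round'
```

```bash
sed -i 's/s\["finger_gap"\].round(1)/round(s["finger_gap"],1)/' h.py
python3 - <<'E'
from h import *
plan(470.3,-187.4,150,8.9)
E
```

```text
t 0.15 pos [217.5 504.9 205. ] gap 94.0 F [-0.7 -0.9  0.3] j [ 1.1   0.3   1.52  0.    1.32 -0.07]
tool x [-0.    -0.001 -1.   ] y [ 0.396  0.918 -0.001] yaw of y deg 66.7
world d [ 252.8 -692.3  -55. ] tool d now (m) [ 0.0555 -0.5358  0.5061] turn wx -0.5621 tool d after turn [ 0.0555 -0.7231  0.1427]
```

>>> apply_moves:
  plan: [-0.186, 0, 0, 0, 0, 0, 60, -0.186, 0, 0, 0, 0, 0, 60, -0.186, 0, 0, 0, 0, 0, 60, 0, 0, 0, 0, -0.058, 0.0115, 60, 0, 0, 0, 0, -0.058, 0.0115, 60]
  force: 60

```text
clock: 0.78
eef_pos: [257.8, 392.4, 204.9]
eef_rot: [-2.252, 1.57, -2.1]
wrist_force: [1.6, 0.2, 1.1]
finger_gap: 56.5
```

>>> apply_moves:
  plan: [0, 0, 0, 0, -0.058, 0.0115, 60, 0, 0, 0, 0, -0.058, 0.0115, 60, 0, 0, 0, 0, -0.058, 0.0115, 60, 0, 0, 0, 0, -0.058, 0.0115, 60, 0, 0, 0, 0, -0.058, 0.0115, 60]

```text
clock: 1.4
eef_pos: [358.6, 114.0, 205.6]
eef_rot: [0.03, 1.57, 0.182]
wrist_force: [0.6, 1.1, 0.7]
finger_gap: 56.2
```

```bash
python3 - <<'E'
from h import *
plan(470.3,-187.4,130,8.9)
E
```

```text
t 1.4 pos [358.6 114.  205.6] gap 56.2 F [0.6 1.1 0.7] j [ 0.21 -0.1   1.96 -0.    1.28 -1.51]
tool x [ 0.001  0.    -1.   ] y [-0.151  0.989  0.   ] yaw of y deg 98.7
world d [ 111.7 -301.4  -75.6] tool d now (m) [ 0.0756 -0.3148  0.0649] turn wx -0.0039 tool d after turn [ 0.0756 -0.3151  0.0637]
```

>>> apply_moves:
  plan: [0, 0, 0, 0, -0.06, 0.0125, 60, 0, 0, 0, 0, -0.06, 0.0125, 60, 0, 0, 0, 0.015, -0.06, 0.0125, 60, 0, 0, 0, 0.03, -0.05, 0.0125, 60, 0, 0, 0, 0.03, -0.04, 0.0085, 60]

```text
clock: 2.02
eef_pos: [457.0, -143.8, 129.6]
eef_rot: [-0.555, 1.57, -0.405]
wrist_force: [-0.4, 0.2, -1.2]
finger_gap: 56.3
```

```bash
python3 - <<'E'
from h import *
plan(470.3,-187.4,49,8.9)
from cell import cams
c=cams.camera("top");crop(c,330,170,150,130,5,"pics/c1.png")
c=cams.camera("scene");crop(c,300,160,150,130,5,"pics/s1.png")
E
```

```text
t 2.025 pos [ 457.  -143.8  129.6] gap 56.3 F [-0.4  0.2 -1.2] j [-0.38  0.22  1.8  -0.    1.11 -2.1 ]
tool x [ 0. -0. -1.] y [-0.15   0.989 -0.   ] yaw of y deg 98.6
world d [ 13.3 -43.6 -80.6] tool d now (m) [ 0.0806 -0.0451  0.0066] turn wx -0.0052 tool d after turn [ 0.0806 -0.0452  0.0064]
```

View pics/c1.png

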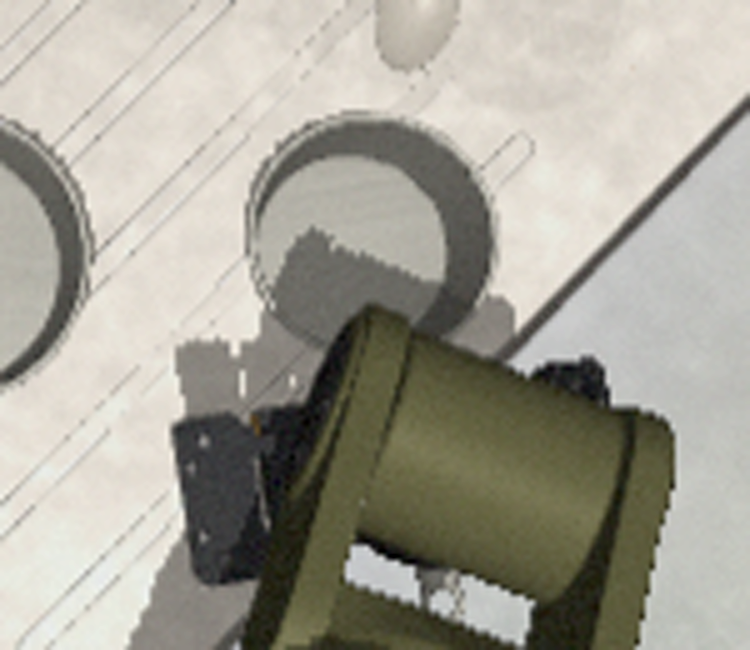

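View pics/s1.png

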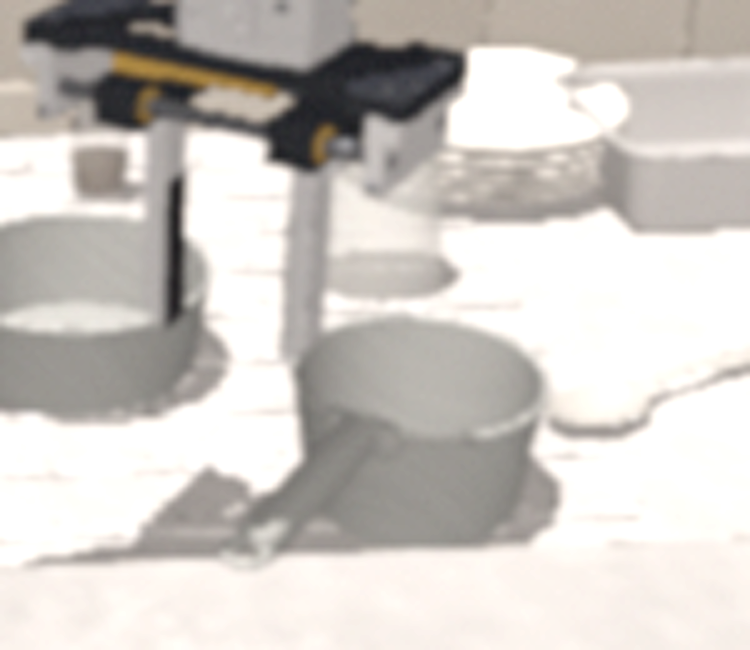

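The arm hides the handle in the top view. The scene view shows the open fingers upright, left of the middle pan's handle. I move over the handle first, then down.

>>> apply_moves:
  plan: [-0.005, 0, 0, 0, -0.0225, 0.0033, 60, 0, 0, 0, 0, -0.0225, 0.0033, 60, 0, 0, 0, 0, 0, 0, 60, 0, 0, 0, 0.02, 0, 0, 60, 0, 0, 0, 0.02, 0, 0, 60]

```text
clock: 2.75
eef_pos: [469.9, -184.0, 90.6]
eef_rot: [-0.303, 1.57, -0.146]
wrist_force: [-0.4, 0.2, -0.9]
finger_gap: 56.5
```

```bash
python3 - <<'E'
from h import *
plan(470.3,-187.4,49,8.9)
from cell import cams
c=cams.camera("scene");crop(c,300,160,150,130,5,"pics/s2.png")
E
```

```text
t 2.75 pos [ 469.9 -184.    90.6] gap 56.5 F [-0.4  0.2 -0.9] j [-0.45  0.33  1.77  0.    1.04 -2.17]
tool x [ 0.001 -0.    -1.   ] y [-0.156  0.988 -0.   ] yaw of y deg 99.0
world d [  0.4  -3.4 -41.6] tool d now (m) [ 0.0416 -0.0034 -0.0002] turn wx 0.0014 tool d after turn [ 0.0416 -0.0034 -0.0002]
```

View pics/s2.png

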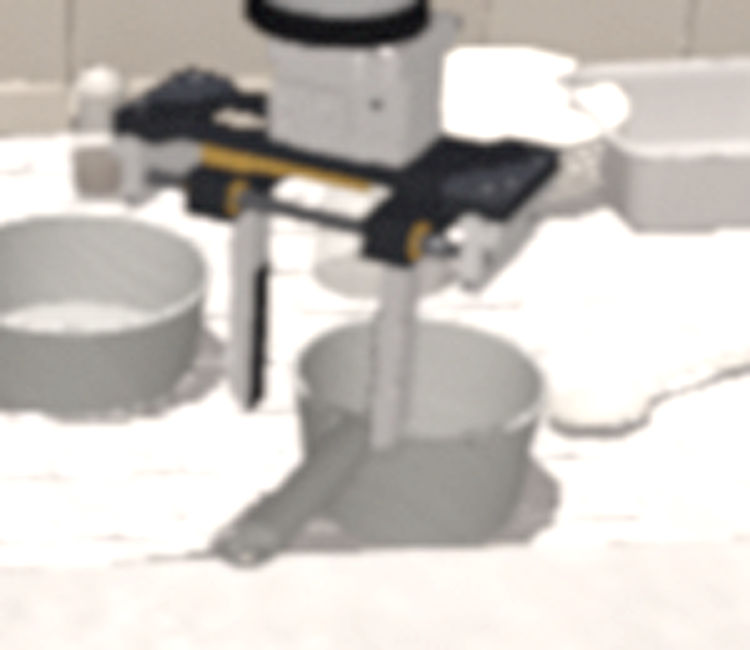

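The fingers straddle the bar: tips at crop (250,400) and (390,440), handle between. I go down and close.

>>> apply_moves:
  plan: [0, 0, 0, 0.02, -0.0034, 0, 60, 0, 0, 0, 0.021, 0, 0, 60, 0, 0, 0, 0, 0, 0, 60, 0, 0, 0, 0, 0, 0, 0, 0, 0, 0, 0, 0, 0, 0]
  force: 60

```text
clock: 3.42
eef_pos: [471.0, -188.5, 50.6]
eef_rot: [-0.614, 1.569, -0.458]
wrist_force: [0.1, 0.1, 0.3]
finger_gap: 39.8
```

>>> apply_moves:
  plan: [0, 0, 0, 0, 0, 0, 0, 0, 0, 0, 0, 0, 0, 0, 0, 0, 0, 0, 0, 0, 0]

```text
clock: 3.8
eef_pos: [470.7, -188.6, 49.8]
eef_rot: [-0.842, 1.571, -0.686]
wrist_force: [-0.5, -0.0, 2.2]
finger_gap: 20.1
```

Gap 20.1 mm equals the handle width, so the grip is good. I lift a little and check for sag.

>>> apply_moves:
  plan: [0, 0, 0, 0, 0, 0, 0, 0, 0, 0, -0.01, 0, 0, 0, 0, 0, 0, -0.02, 0, 0, 0, 0, 0, 0, -0.02, 0, 0, 0, 0, 0, 0, 0, 0, 0, 0]

```text
clock: 4.42
eef_pos: [471.2, -188.8, 100.9]
eef_rot: [-0.624, 1.568, -0.467]
wrist_force: [0.2, -0.9, -2.4]
finger_gap: 19.3
```

```bash
python3 - <<'E'
from h import *
plan(481,-25,150,39)
from cell import cams
c=cams.camera("scene");crop(c,300,150,150,130,5,"pics/s3.png")
E
```

```text
t 4.425 pos [ 471.2 -188.8  100.9] gap 19.3 F [ 0.2 -0.9 -2.4] j [-0.45  0.32  1.76 -0.    1.06 -2.18]
tool x [ 0.002 -0.001 -1.   ] y [-0.156  0.988 -0.001] yaw of y deg 99.0
world d [  9.8 163.8  49.1] tool d now (m) [-0.0493  0.1602  0.0353] turn wx -0.5244 tool d after turn [-0.0493  0.121   0.1108]
```

View pics/s3.png

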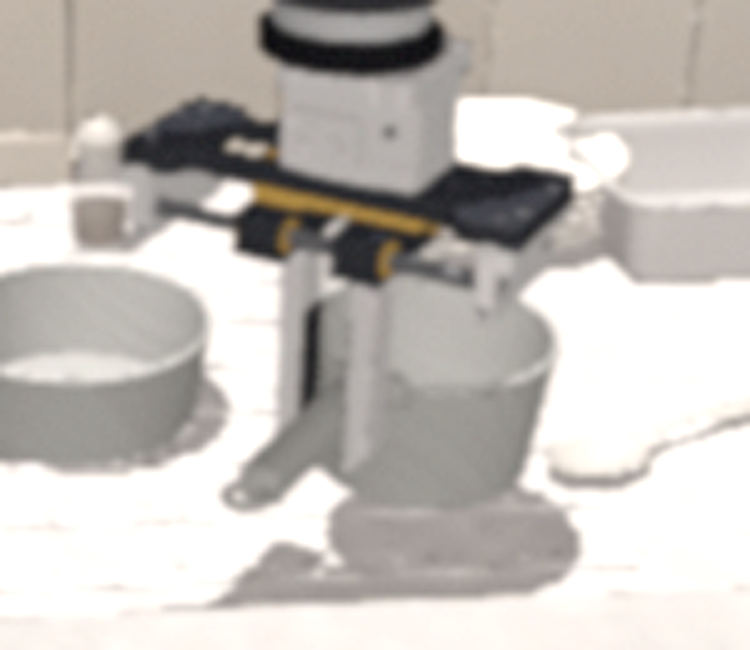

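The pan hangs level, clear of the table (its shadow is detached). I lift it above the large rim, turn it, and carry it over.

>>> apply_moves:
  plan: [0, 0, 0, -0.03, 0, 0, 0, 0, 0, 0, -0.03, 0, 0, 0, -0.13, 0, 0, 0, 0, 0, 0, -0.13, 0, 0, 0, 0, 0, 0, -0.13, 0, 0, 0, 0, 0, 0]

```text
clock: 5.1
eef_pos: [471.7, -185.3, 158.5]
eef_rot: [-2.89, 1.566, -2.348]
wrist_force: [0.1, -1.9, -1.9]
finger_gap: 19.2
```

>>> apply_moves:
  plan: [-0.125, 0, 0, 0, 0, 0, 0, 0, 0, 0, 0, 0.02, 0.018, 0, 0, 0, 0, 0, 0.03, 0.027, 0, 0, 0, 0, 0, 0.03, 0.027, 0, 0, 0, 0, 0, 0.02, 0.018, 0]

```text
clock: 5.72
eef_pos: [495.4, -24.7, 151.9]
eef_rot: [-2.591, 1.531, -1.963]
wrist_force: [-0.2, -0.8, -2.2]
finger_gap: 19.5
```

```bash
python3 - <<'E'
from h import *
plan(483.2,-23.2,155,38.4)
from cell import cams
import pickle
c=cams.camera("top");crop(c,270,150,150,130,5,"pics/c4.png");pickle.dump(c,open("c4.pkl","wb"))
c=cams.camera("scene");crop(c,250,120,150,130,5,"pics/s4.png");pickle.dump(c,open("s4.pkl","wb"))
E
```

```text
t 5.725 pos [495.4 -24.7 151.9] gap 19.5 F [-0.2 -0.8 -2.2] j [-0.1   0.24  1.73 -0.04  1.19 -2.29]
tool x [-0.015 -0.037 -0.999] y [-0.588  0.809 -0.021] yaw of y deg 126.0
world d [-12.2   1.5   3.1] tool d now (m) [-0.003   0.0083 -0.0091] turn wx -0.0418 tool d after turn [-0.003   0.0086 -0.0087]
```

View pics/c4.png

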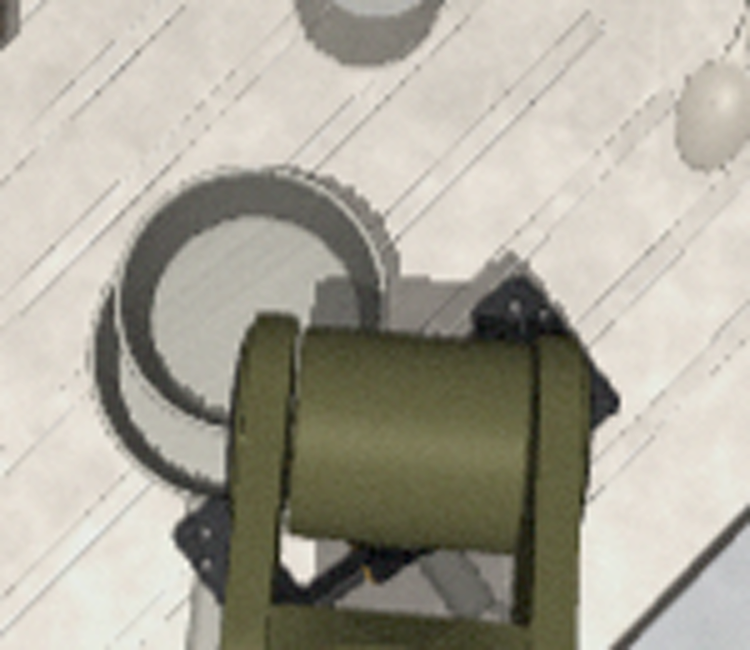

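View pics/s4.png

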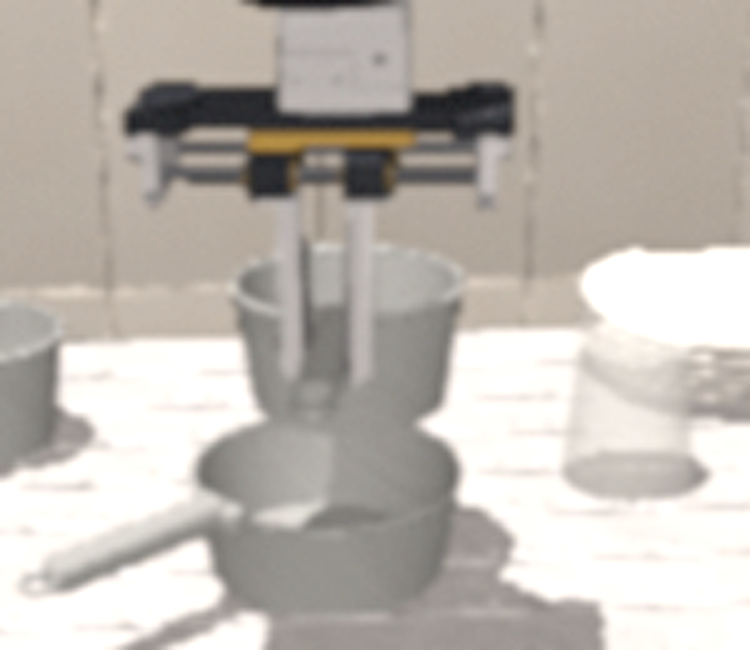

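The middle pan hangs over the large one, slightly too far from the robot (rim about 120–385, top 170 in the crop). I shift it back and let it settle.

>>> apply_moves:
  plan: [-0.03, 0, 0, 0, 0.004, -0.0043, 0, 0, 0, 0, 0, 0.0043, -0.0044, 0, 0, 0, 0, 0, 0, 0, 0, 0, 0, 0, 0, 0, 0, 0]

```text
clock: 6.32
eef_pos: [483.9, -25.2, 153.2]
eef_rot: [-2.57, 1.531, -1.914]
wrist_force: [-0.7, 1.2, -1.4]
finger_gap: 19.6
```

```bash
python3 - <<'E'
from h import *
plan(483.2,-23.2,155,38.4)
from cell import cams
import pickle
c=cams.camera("top");crop(c,270,150,150,130,5,"pics/c5.png");pickle.dump(c,open("c5.pkl","wb"))
E
```

```text
t 6.325 pos [483.9 -25.2 153.2] gap 19.6 F [-0.7  1.2 -1.4] j [-0.11  0.21  1.76 -0.04  1.18 -2.32]
tool x [-0.013 -0.037 -0.999] y [-0.61   0.792 -0.021] yaw of y deg 127.6
world d [-0.7  2.   1.8] tool d now (m) [-0.0018  0.002   0.0006] turn wx -0.0135 tool d after turn [-0.0018  0.002   0.0007]
```

View pics/c5.png

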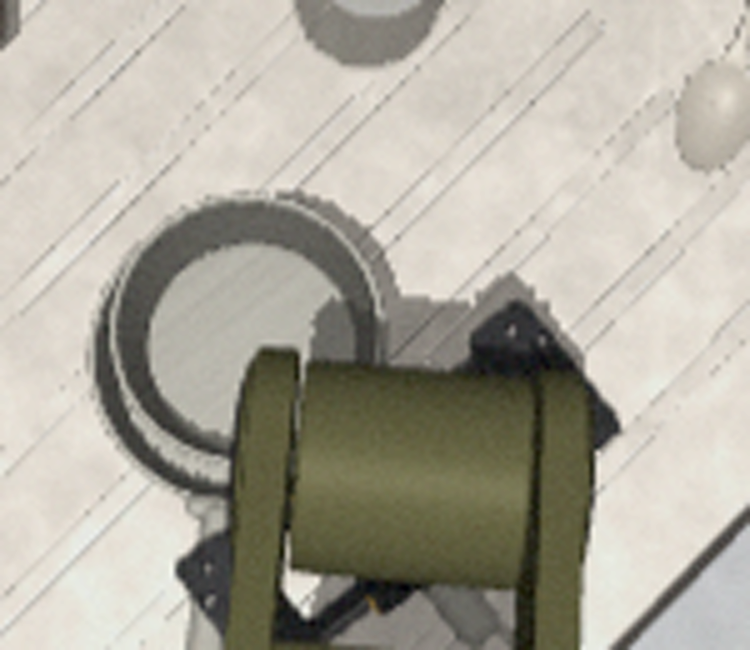

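```bash
cat >> h.py <<'E'
def level():
    from cell import readout
    s=readout.read_state()
    M=R.from_euler('xyz',s["eef_rot"]).as_matrix()
    print("level rotvec tool",(M.T@np.cross(M[:,0],[0,0,-1])).round(4))
E
python3 - <<'E'
from h import *
import pickle
level()
c=pickle.load(open("c5.pkl","rb"))
a=pix2w(c,319.4,216.4,171);b=pix2w(c,319.4+134/5,216.4,171);print(a,np.linalg.norm(a-b))
cc=pickle.load(open("top0.pkl","rb"))
E
```

```text
level rotvec tool [ 0.     -0.0332  0.0213]
[563.29349003  39.76593473 171.        ] 60.53873156107841
```

>>> apply_moves:
  plan: [0, -0.033, 0.021, 0, 0, 0.002, 0, 0, 0, 0, 0, 0, 0, 0]

```text
clock: 6.62
eef_pos: [485.5, -24.0, 153.1]
eef_rot: [-2.549, 1.57, -1.892]
wrist_force: [0.1, 0.4, -1.3]
finger_gap: 19.5
```

```bash
python3 - <<'E'
from h import *
plan(485,-23.2,55,38.4)
level()
from cell import cams
import pickle
c=cams.camera("scene");crop(c,250,120,150,130,5,"pics/s6.png")
c=cams.camera("top");crop(c,270,150,150,130,5,"pics/c6.png");pickle.dump(c,open("c6.pkl","wb"))
E
```

```text
t 6.625 pos [485.5 -24.  153.1] gap 19.5 F [ 0.1  0.4 -1.3] j [-0.12  0.21  1.76 -0.    1.17 -2.35]
tool x [-0.    -0.001 -1.   ] y [-0.61   0.792 -0.   ] yaw of y deg 127.6
world d [ -0.5   0.8 -98.1] tool d now (m) [0.0981 0.001  0.0002] turn wx -0.0139 tool d after turn [0.0981 0.001  0.0002]
level rotvec tool [ 0.     -0.0005  0.0003]
```

View pics/s6.png

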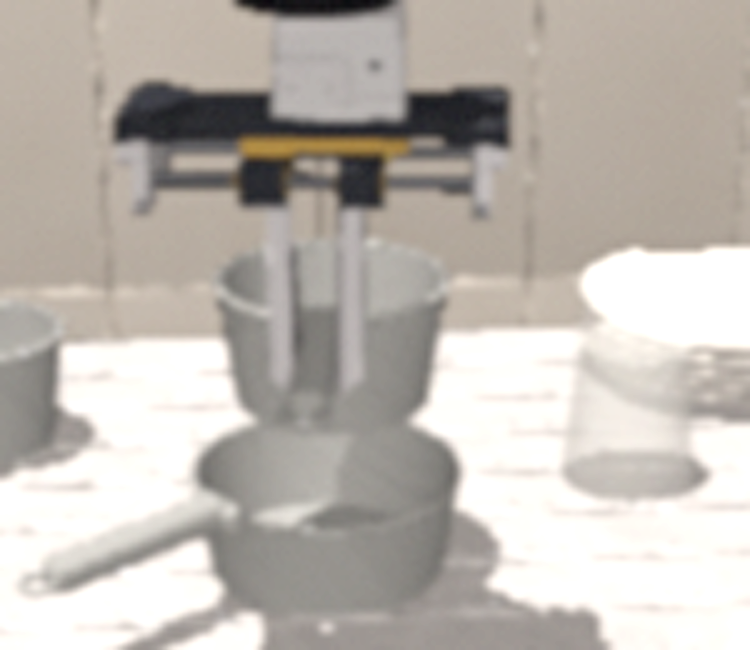

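View pics/c6.png

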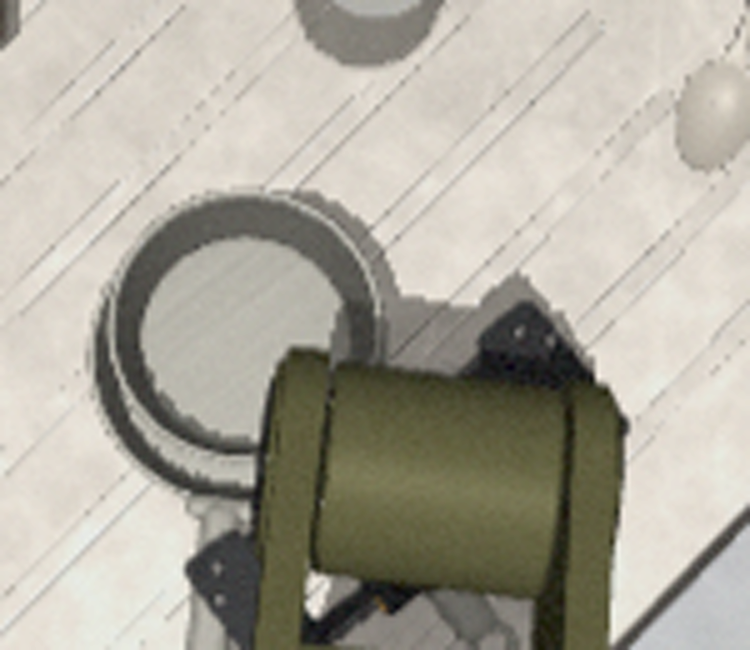

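The tool is upright again. In the top view the rim spans 113–382 with its top at 193, so its centre is (247,327). The floor centre is near (247,345).

```bash
python3 - <<'E'
from h import *
import pickle
c=pickle.load(open("c6.pkl","rb"))
print(pix2w(c,270+247/5,150+327/5,171)); print(pix2w(c,270+246/5,150+345/5,107))
for x in(137,237,246): pass
c=pickle.load(open("top0.pkl","rb"))
print(w2pix(c,[[565.5,42,3]]))
E
```

```text
[565.56823248  39.76128934 171.        ]
[564.45397205  40.02801337 107.        ]
[[318.32918592 222.96804172]]
```

>>> apply_moves:
  plan: [-0.014, 0, 0, 0.01, 0.0016, 0.0012, 0, 0, 0, 0, 0.02, 0, 0, 0, 0, 0, 0, 0.02, 0, 0, 0, 0, 0, 0, 0.02, 0, 0, 0, 0, 0, 0, 0.015, 0, 0, 0]

```text
clock: 7.35
eef_pos: [485.0, -21.5, 66.7]
eef_rot: [2.777, 1.569, -2.834]
wrist_force: [0.3, 0.8, -1.4]
finger_gap: 19.3
```

```bash
python3 - <<'E'
from h import *
plan(485,-22.2,52.8,38.4)
level()
from cell import cams
import pickle
c=cams.camera("scene");crop(c,250,140,150,110,5,"pics/s7.png")
c=cams.camera("top");crop(c,270,150,150,110,5,"pics/c7.png");pickle.dump(c,open("c7.pkl","wb"))
E
```

```text
t 7.35 pos [485.  -21.5  66.7] gap 19.3 F [ 0.3  0.8 -1.4] j [-0.12  0.33  1.84 -0.    0.98 -2.36]
tool x [-0.001 -0.    -1.   ] y [-0.622  0.783  0.001] yaw of y deg 128.5
world d [  0.   -0.7 -13.9] tool d now (m) [ 0.0139 -0.0006 -0.0004] turn wx 0.0015 tool d after turn [ 0.0139 -0.0006 -0.0004]
level rotvec tool [ 0.     -0.0014 -0.0005]
```

View pics/s7.png

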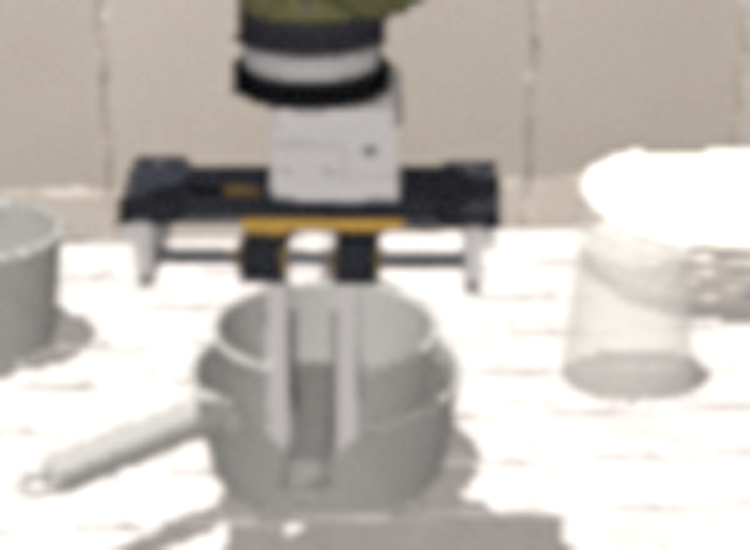

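View pics/c7.png

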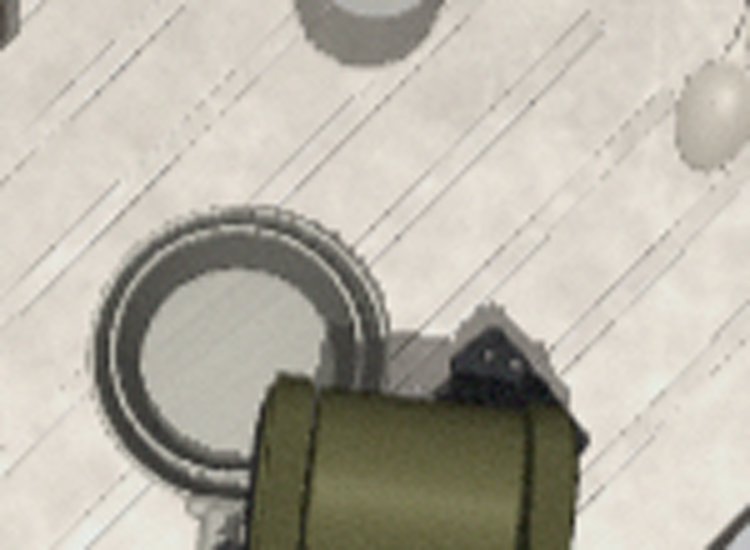

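Concentric and well inside. I lower it the remaining ~14 mm gently.

>>> apply_moves:
  plan: [0, 0, 0, 0.006, 0, 0, 0, 0, 0, 0, 0.004, 0, 0, 0, 0, 0, 0, 0.003, 0, 0, 0, 0, 0, 0, 0.0015, 0, 0, 0, 0, 0, 0, 0, 0, 0, 0]

```text
clock: 8.07
eef_pos: [485.4, -21.7, 53.6]
eef_rot: [-2.55, 1.57, -1.879]
wrist_force: [0.0, -0.3, -0.9]
finger_gap: 19.7
```

```bash
python3 - <<'E'
from h import *
plan(485,-22.2,52.8,38.4)
level()
E
```

```text
t 8.075 pos [485.4 -21.7  53.6] gap 19.7 F [ 0.  -0.3 -0.9] j [-0.12  0.35  1.85 -0.    0.94 -2.36]
tool x [-0. -0. -1.] y [-0.622  0.783 -0.   ] yaw of y deg 128.4
world d [-0.4 -0.5 -0.8] tool d now (m) [ 0.0008 -0.0001 -0.0007] turn wx 0.0008 tool d after turn [ 0.0008 -0.0001 -0.0007]
level rotvec tool [-0.     -0.0003  0.0002]
```

>>> apply_moves:
  plan: [0, 0, 0, 0.001, 0, 0, 0, 0, 0, 0, 0.001, 0, 0, 0, 0, 0, 0, 0.0005, 0, 0, 0]

```text
clock: 8.45
eef_pos: [485.2, -22.1, 52.3]
eef_rot: [-2.669, 1.57, -1.998]
wrist_force: [-13.9, -4.6, 24.1]
finger_gap: 19.3
```

It has touched down: 24 N upward at the expected height. I open moderately and look.

>>> apply_moves:
  plan: [0, 0, 0, -0.0005, 0, 0, 30, 0, 0, 0, 0, 0, 0, 42, 0, 0, 0, 0, 0, 0, 42]

```text
clock: 8.82
eef_pos: [485.4, -21.6, 51.5]
eef_rot: [-2.778, 1.57, -2.107]
wrist_force: [-0.1, 0.1, -0.6]
finger_gap: 39.2
```

>>> apply_moves:
  plan: [0, 0, 0, -0.015, 0, 0, 42, 0, 0, 0, -0.04, 0, 0, 42, 0, 0, 0, -0.05, 0, 0, 42, 0, 0, 0, -0.03, 0, 0, 42]

```text
clock: 9.32
eef_pos: [485.8, -21.6, 190.0]
eef_rot: [-0.895, 1.568, -0.224]
wrist_force: [-0.1, 0.5, -0.3]
finger_gap: 39.3
```

```bash
python3 - <<'E'
from h import *
plan(449.5,259,180,27.2)
from cell import cams
import pickle
c=cams.camera("scene");crop(c,250,140,150,110,5,"pics/s8.png");pickle.dump(c,open("s8.pkl","wb"))
E
```

```text
t 9.325 pos [485.8 -21.6 190. ] gap 39.3 F [-0.1  0.5 -0.3] j [-0.12  0.17  1.72 -0.    1.25 -2.36]
tool x [ 0.003 -0.001 -1.   ] y [-0.622  0.783 -0.002] yaw of y deg 128.4
world d [-36.3 280.6 -10. ] tool d now (m) [0.0097 0.2424 0.146 ] turn wx 0.1963 tool d after turn [0.0097 0.2662 0.0959]
```

View pics/s8.png

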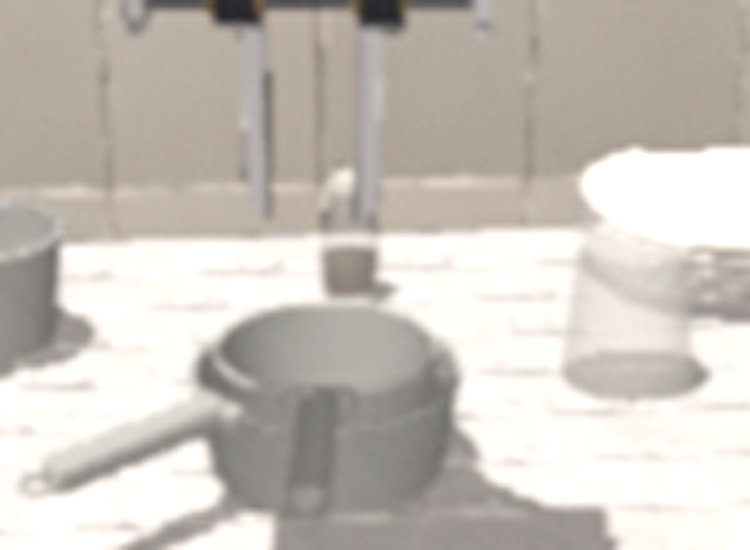

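The middle pan sits in the large one, handles fanned. For the small pan I turn the wrist half round so the last joint stays in range (z stays at 190, clear of everything).

>>> apply_moves:
  plan: [0.185, 0, 0, 0, 0, 0, 60, 0.185, 0, 0, 0, 0, 0, 60, 0.185, 0, 0, 0, 0, 0, 60, 0.185, 0, 0, 0, 0, 0, 60, 0.185, 0, 0, 0, 0, 0, 60]

```text
clock: 10.0
eef_pos: [485.4, -21.6, 187.3]
eef_rot: [-0.536, 1.57, -0.796]
wrist_force: [0.8, 0.1, 0.2]
finger_gap: 55.9
```

>>> apply_moves:
  plan: [0.185, 0, 0, 0, 0, 0, 60, 0.185, 0, 0, 0, 0, 0, 60, 0.185, 0, 0, 0, 0, 0, 60, 0.185, 0, 0, 0, 0, 0, 60, 0.185, 0, 0, 0, 0, 0, 60]

```text
clock: 10.62
eef_pos: [485.4, -21.6, 187.3]
eef_rot: [0.367, 1.57, -0.818]
wrist_force: [-0.2, 0.9, 0.2]
finger_gap: 56.2
```

>>> apply_moves:
  plan: [0.185, 0, 0, 0, 0, 0, 60, 0.185, 0, 0, 0, 0, 0, 60, 0.185, 0, 0, 0, 0, 0, 60, 0.185, 0, 0, 0, 0, 0, 60, 0.185, 0, 0, 0, 0, 0, 60]

```text
clock: 11.25
eef_pos: [485.4, -21.6, 187.3]
eef_rot: [1.318, 1.57, -0.792]
wrist_force: [0.5, 1.2, 1.0]
finger_gap: 56.4
```

>>> apply_moves:
  plan: [0.185, 0, 0, 0, 0, 0, 60, 0.185, 0, 0, 0, 0, 0, 60, 0.185, 0, 0, 0, 0, 0, 60, 0, 0, 0, 0, 0, 0, 60]

```text
clock: 11.75
eef_pos: [485.4, -21.6, 187.2]
eef_rot: [1.917, 1.57, -0.741]
wrist_force: [0.6, 0.1, -0.1]
finger_gap: 56.5
```

```bash
python3 - <<'E'
from h import *
plan(449.5,259,180,27.2)
level()
E
```

```text
t 11.75 pos [485.4 -21.6 187.2] gap 56.5 F [ 0.6  0.1 -0.1] j [-0.12  0.17  1.72 -0.    1.25  0.97]
tool x [ 0. -0. -1.] y [ 0.465 -0.885  0.   ] yaw of y deg -62.3
world d [-35.9 280.6  -7.2] tool d now (m) [ 0.0071 -0.2651 -0.0987] turn wx 0.0091 tool d after turn [ 0.0071 -0.266  -0.0963]
level rotvec tool [ 0.     -0.0002 -0.0005]
```

>>> apply_moves:
  plan: [0.009, 0, 0, 0, -0.045, -0.0165, 60, 0, 0, 0, 0, -0.055, -0.02, 60, 0, 0, 0, 0, -0.055, -0.02, 60, 0, 0, 0, 0, -0.055, -0.02, 60, 0, 0, 0, 0, -0.035, -0.0125, 60]

```text
clock: 12.38
eef_pos: [451.7, 239.3, 186.9]
eef_rot: [2.503, 1.571, -0.158]
wrist_force: [-0.0, -0.8, 0.1]
finger_gap: 56.3
```

```bash
python3 - <<'E'
from h import *
plan(449.9,258.8,58,27.2)
level()
from cell import cams
import pickle
c=cams.camera("top");crop(c,170,170,200,140,4,"pics/c9.png");pickle.dump(c,open("c9.pkl","wb"))
c=cams.camera("scene");crop(c,180,140,200,140,4,"pics/s9.png");pickle.dump(c,open("s9.pkl","wb"))
E
```

```text
t 12.375 pos [451.7 239.3 186.9] gap 56.3 F [-0.  -0.8  0.1] j [ 0.42  0.23  1.65 -0.    1.26  1.51]
tool x [ 0. -0. -1.] y [ 0.462 -0.887  0.   ] yaw of y deg -62.5
world d [  -1.8   19.5 -128.9] tool d now (m) [ 0.1289 -0.0182 -0.0074] turn wx 0.0058 tool d after turn [ 0.1289 -0.0182 -0.0073]
level rotvec tool [ 0.     -0.0001 -0.0001]
```

View pics/c9.png

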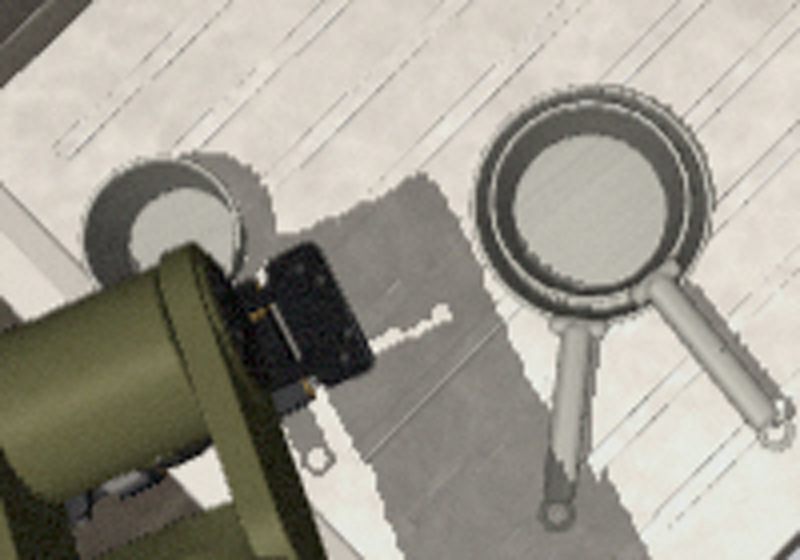

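View pics/s9.png

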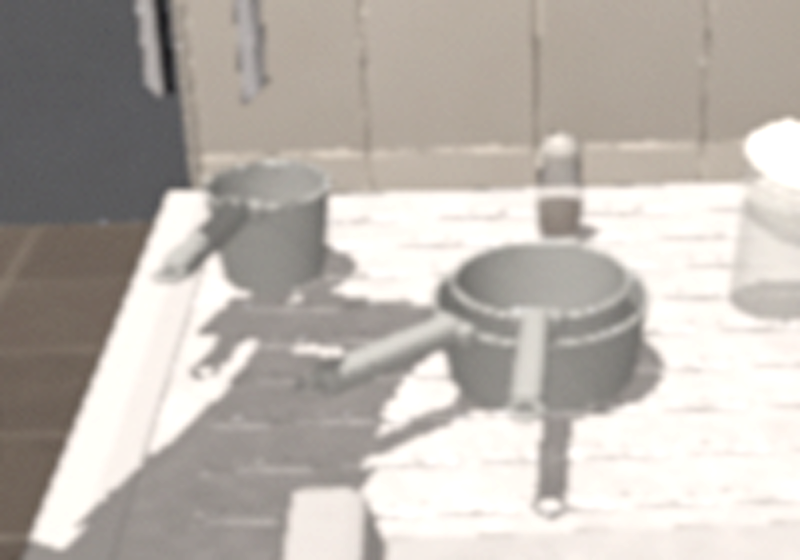

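The nest view shows the middle rim spanning about 492–692 × 97–300 in the crop, its eye at (776,430), the large rim 474–714 × 86–320 and its eye at (557,514). I compute the middle pan's pose from these.

```bash
python3 - <<'E'
from h import *
import pickle
c=pickle.load(open("c9.pkl","rb"))
f=lambda u,v,z:pix2w(c,170+u/4,170+v/4,z)
for n,r,e,zr,ze,fl,zf in(("mid",(592,198.5),(776,430),70,71,(590,212),6),("large",(594,203),(557,514),58,59,(0,0),3)):
    a=f(*r,zr);b=f(*e,ze);d=a-b
    print(n,a.round(1),"floor",f(*fl,zf).round(1),np.hypot(*d[:2]).round(1),np.degrees(np.arctan2(d[1],d[0])).round(1),np.linalg.norm(a-f(r[0]+100,r[1],zr)))
E
```

```text
mid [567.   42.9  70. ] floor [565.1  44.2   6. ] 180.3 38.2 61.86182114957095
large [565.5  41.6  58. ] floor [707.7 436.8   3. ] 192.2 -6.8 62.48646092014434
```

The middle pan is concentric, its handle 45° round. Next, align over the small pan's handle and go down partway.

>>> apply_moves:
  plan: [0.006, 0, 0, 0.01, -0.0182, -0.0073, 60, 0, 0, 0, 0.03, 0, 0, 60, 0, 0, 0, 0.03, 0, 0, 60, 0, 0, 0, 0.015, 0, 0, 60, 0, 0, 0, 0, 0, 0, 60]

```text
clock: 13.1
eef_pos: [450.6, 256.0, 101.2]
eef_rot: [0.13, 1.569, -2.542]
wrist_force: [-1.0, 0.2, 0.5]
finger_gap: 56.4
```

```bash
python3 - <<'E'
from h import *
plan(449.9,258.8,58,27.2)
level()
from cell import cams
c=cams.camera("scene");crop(c,180,120,130,100,6,"pics/s10.png")
E
```

```text
t 13.1 pos [450.6 256.  101.2] gap 56.4 F [-1.   0.2  0.5] j [ 0.45  0.34  1.72 -0.    1.08  1.55]
tool x [-0.001 -0.001 -1.   ] y [ 0.452 -0.892  0.   ] yaw of y deg -63.1
world d [ -0.7   2.8 -43.2] tool d now (m) [ 0.0432 -0.0028 -0.0007] turn wx -0.0059 tool d after turn [ 0.0432 -0.0028 -0.0008]
level rotvec tool [ 0.      0.0015 -0.0002]
```

View pics/s10.png

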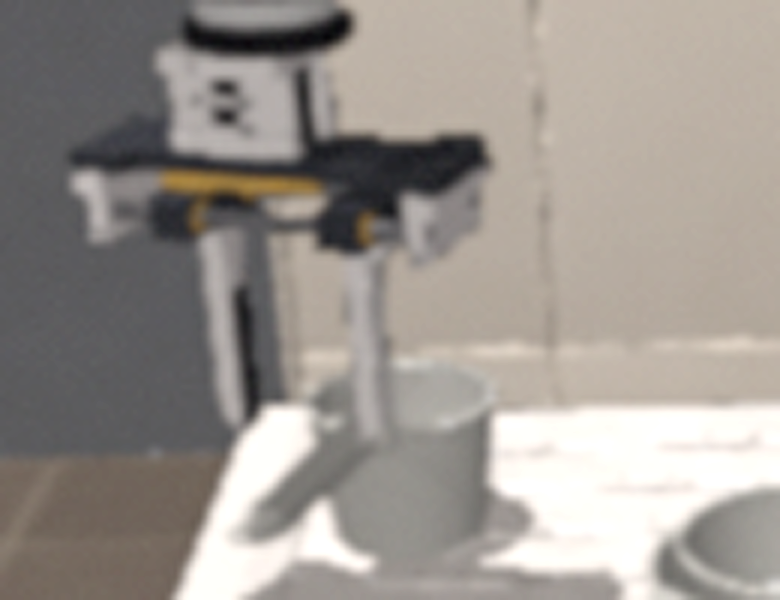

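The fingers (tips at crop (235,425) and (370,440)) straddle the bar, which runs (255,525)–(350,450). Down and close.

>>> apply_moves:
  plan: [0, 0, 0, 0.02, -0.0025, -0.0007, 60, 0, 0, 0, 0.0225, 0, 0, 60, 0, 0, 0, 0, 0, 0, 60, 0, 0, 0, 0, 0, 0, 0, 0, 0, 0, 0, 0, 0, 0]
  force: 60

```text
clock: 13.78
eef_pos: [450.6, 259.2, 60.2]
eef_rot: [3.006, 1.569, 0.332]
wrist_force: [0.6, 0.2, 0.4]
finger_gap: 39.6
```

>>> apply_moves:
  plan: [0, 0, 0, 0, 0, 0, 0, 0, 0, 0, 0, 0, 0, 0, 0, 0, 0, 0, 0, 0, 0, 0, 0, 0, 0, 0, 0, 0]

```text
clock: 14.28
eef_pos: [450.1, 259.0, 59.1]
eef_rot: [0.538, 1.57, -2.136]
wrist_force: [-1.4, -0.3, 3.6]
finger_gap: 19.6
```

>>> apply_moves:
  plan: [0, 0, 0, -0.01, 0, 0, 0, 0, 0, 0, -0.03, 0, 0, 0, 0, 0, 0, -0.04, 0, 0, 0, 0, 0, 0, -0.04, 0, 0, 0, 0, 0, 0, 0, 0, 0, 0]

```text
clock: 14.9
eef_pos: [451.1, 259.5, 182.1]
eef_rot: [3.088, 1.566, 0.414]
wrist_force: [-0.0, 0.3, -3.3]
finger_gap: 19.6
```

```bash
python3 - <<'E'
from h import *
plan(566-12.8,43-104.2,180,83)
level()
from cell import cams
c=cams.camera("scene");crop(c,180,100,130,100,6,"pics/s11.png")
E
```

```text
t 14.9 pos [451.1 259.5 182.1] gap 19.6 F [-0.   0.3 -3.3] j [ 0.45  0.25  1.64 -0.    1.25  1.55]
tool x [ 0.004  0.002 -1.   ] y [ 0.451 -0.893  0.   ] yaw of y deg -63.2
world d [ 102.1 -320.7   -2.1] tool d now (m) [0.0019 0.3323 0.0535] turn wx -0.981 tool d after turn [0.0019 0.1404 0.3059]
level rotvec tool [ 0.     -0.0049 -0.0003]
```

View pics/s11.png

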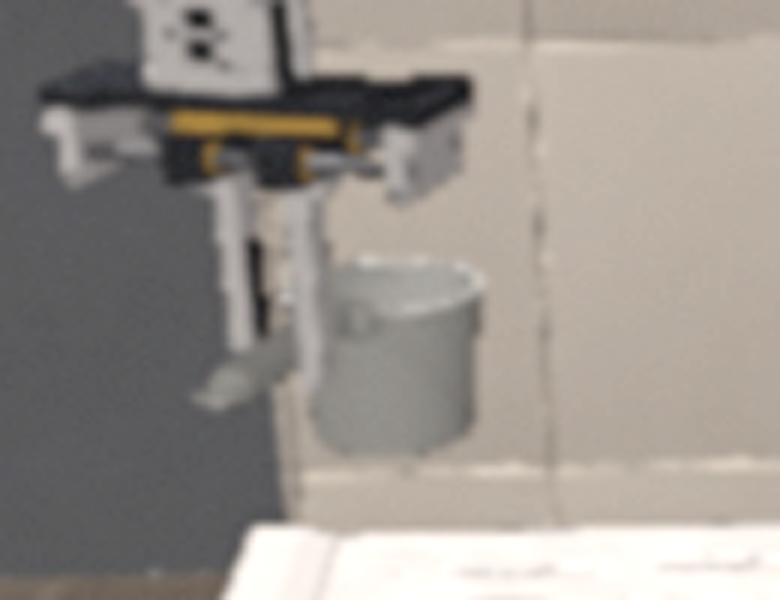

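The small pan is held level. I translate first, away from the wall side, then turn.

>>> apply_moves:
  plan: [0, -0.003, 0, 0, 0.03, 0.005, 0, 0, 0, 0, 0, 0.05, 0.008, 0, 0, 0, 0, 0, 0.05, 0.008, 0, 0, 0, 0, 0, 0.05, 0.008, 0, 0, 0, 0, 0, 0.03, 0.005, 0]

```text
clock: 15.58
eef_pos: [514.1, 54.1, 177.5]
eef_rot: [-0.129, 1.565, -2.805]
wrist_force: [-0.2, -0.1, -2.2]
finger_gap: 19.3
```

>>> apply_moves:
  plan: [-0.1, 0, 0, 0, 0, 0, 0, -0.16, 0, 0, 0, 0, 0, 0, -0.16, 0, 0, 0, 0, 0, 0, -0.16, 0, 0, 0, 0, 0, 0, -0.16, 0, 0, 0, 0, 0, 0]

```text
clock: 16.2
eef_pos: [513.8, 56.2, 177.5]
eef_rot: [-0.889, 1.565, -2.817]
wrist_force: [-0.4, 0.7, -1.3]
finger_gap: 19.3
```

>>> apply_moves:
  plan: [-0.15, 0, 0, 0, 0, 0, 0, -0.09, 0, 0, 0, 0, 0, 0, 0, 0, 0, 0, 0, 0, 0]

```text
clock: 16.58
eef_pos: [513.9, 56.2, 177.8]
eef_rot: [-1.093, 1.565, -2.787]
wrist_force: [0.3, 0.1, -0.9]
finger_gap: 19.4
```

```bash
python3 - <<'E'
from h import *
plan(566-12.8,43-104.2,180,83)
level()
E
```

```text
t 16.575 pos [513.9  56.2 177.8] gap 19.4 F [ 0.3  0.1 -0.9] j [ 0.04  0.25  1.65 -0.    1.25  0.16]
tool x [-0.005 -0.002 -1.   ] y [ 0.992 -0.123 -0.005] yaw of y deg -7.1
world d [  39.3 -117.4    2.2] tool d now (m) [-0.0022  0.0535  0.1116] turn wx -0.0016 tool d after turn [-0.0022  0.0533  0.1117]
level rotvec tool [-0.      0.0025  0.0048]
```

>>> apply_moves:
  plan: [0, 0.0025, 0.005, 0, 0.012, 0.025, 0, 0, 0, 0, 0, 0.019, 0.04, 0, 0, 0, 0, 0, 0.014, 0.03, 0, 0, 0, 0, 0, 0.008, 0.0165, 0, 0, 0, 0, 0, 0, 0, 0]

```text
clock: 17.2
eef_pos: [553.2, -61.3, 178.5]
eef_rot: [1.98, 1.569, 0.284]
wrist_force: [0.3, 0.3, -2.0]
finger_gap: 19.6
```

```bash
python3 - <<'E'
from h import *
plan(566-12.8,43-104.2,180,83)
level()
from cell import cams
import pickle
c=cams.camera("top");crop(c,250,150,150,130,5,"pics/c12.png");pickle.dump(c,open("c12.pkl","wb"))
c=cams.camera("scene");crop(c,250,120,150,130,5,"pics/s12.png");pickle.dump(c,open("s12.pkl","wb"))
E
```

```text
t 17.2 pos [553.2 -61.3 178.5] gap 19.6 F [ 0.3  0.3 -2. ] j [-0.18  0.34  1.54  0.    1.27 -0.05]
tool x [ 0.001  0.    -1.   ] y [ 0.992 -0.125  0.001] yaw of y deg -7.2
world d [-0.   0.1  1.5] tool d now (m) [-0.0015 -0.     -0.0001] turn wx -0.0032 tool d after turn [-0.0015 -0.     -0.0001]
level rotvec tool [ 0.     -0.0006 -0.0013]
```

View pics/c12.png

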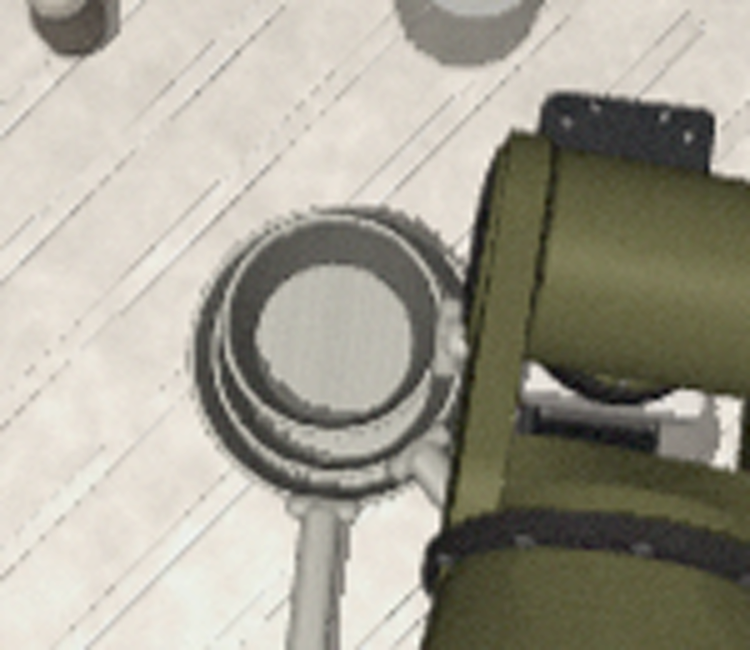

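View pics/s12.png

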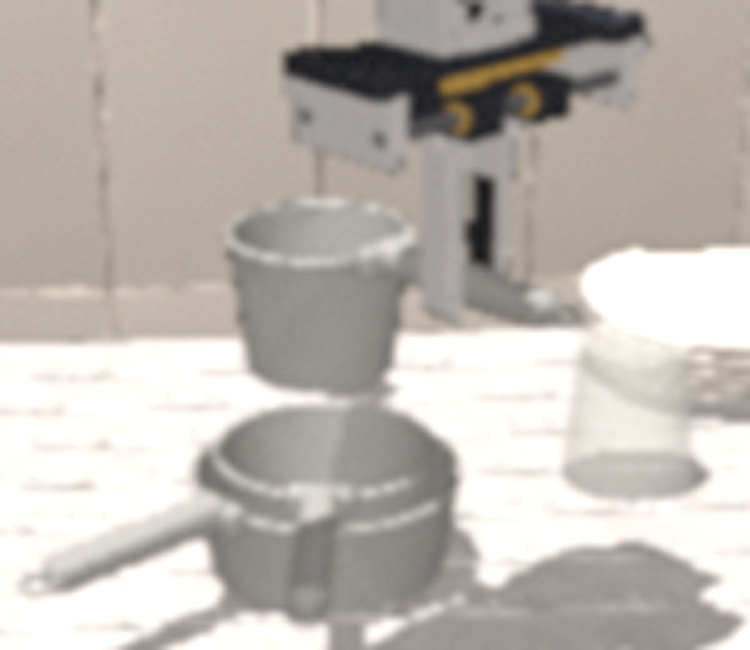

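The small pan is over the nest. Its rim spans 222–440 × 210–428 (centre (331,319)), its floor 256–412 × 264–415 (centre (334,339)).

```bash
python3 - <<'E'
from h import *
import pickle
c=pickle.load(open("c12.pkl","rb"))
f=lambda u,v,z:pix2w(c,250+u/5,150+v/5,z)
print(f(331,319,195.3),f(334,339,122.3), np.linalg.norm(f(331,319,195.3)-f(440,319,195.3)))
E
```

```text
[566.26318829  46.90992162 195.3       ] [565.62478432  45.74335964 122.3       ] 48.14502563735412
```

>>> apply_moves:
  plan: [0, 0, 0, 0.01, 0, 0.003, 0, 0, 0, 0, 0.025, 0, 0, 0, 0, 0, 0, 0.025, 0, 0, 0, 0, 0, 0, 0.025, 0, 0, 0, 0, 0, 0, 0.01, 0, 0, 0]

```text
clock: 17.92
eef_pos: [552.4, -63.2, 82.5]
eef_rot: [3.034, 1.57, 1.341]
wrist_force: [0.1, -0.3, -2.3]
finger_gap: 19.3
```

```bash
python3 - <<'E'
from h import *
plan(553.2,-64.2,65.2,83)
level()
from cell import cams
import pickle
c=cams.camera("top");crop(c,250,150,150,110,5,"pics/c13.png")
c=cams.camera("scene");crop(c,250,130,150,110,5,"pics/s13.png")
E
```

```text
t 17.925 pos [552.4 -63.2  82.5] gap 19.3 F [ 0.1 -0.3 -2.3] j [-0.18  0.44  1.63  0.    1.07 -0.06]
tool x [ 0.     0.001 -1.   ] y [ 0.993 -0.122  0.   ] yaw of y deg -7.0
world d [  0.8  -1.  -17.3] tool d now (m) [0.0173 0.0009 0.0009] turn wx -0.0003 tool d after turn [0.0173 0.0009 0.0009]
level rotvec tool [-0.     -0.0006 -0.0001]
```

View pics/c13.png

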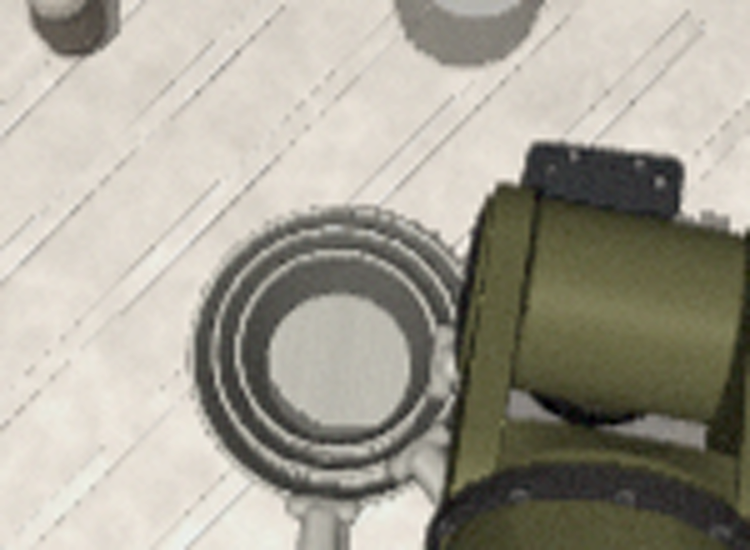

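View pics/s13.png

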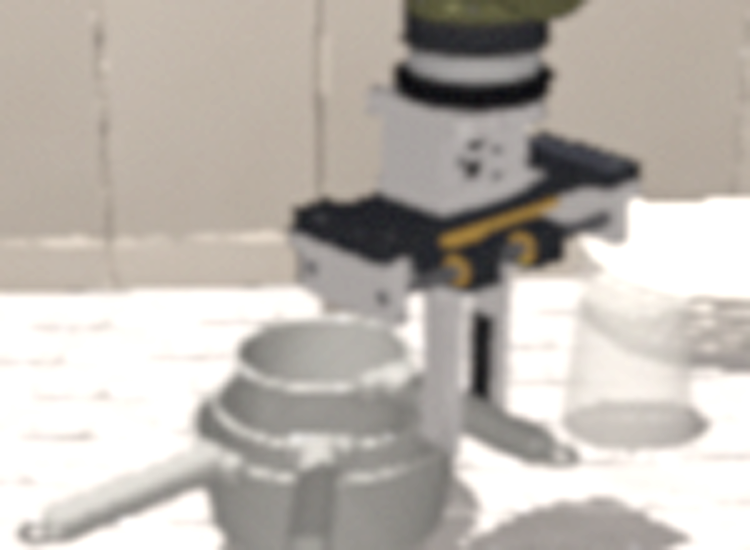

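The three rims are concentric. I lower the last ~17 mm gently.

>>> apply_moves:
  plan: [0, 0, 0, 0.007, 0, 0.0005, 0, 0, 0, 0, 0.005, 0, 0, 0, 0, 0, 0, 0.003, 0, 0, 0, 0, 0, 0, 0.0015, 0, 0, 0, 0, 0, 0, 0, 0, 0, 0]

```text
clock: 18.65
eef_pos: [553.2, -64.4, 67.7]
eef_rot: [1.773, 1.568, 0.079]
wrist_force: [0.1, 0.0, -0.9]
finger_gap: 19.4
```

>>> apply_moves:
  plan: [0, 0, 0, 0.001, 0, 0, 0, 0, 0, 0, 0, 0, 0, 0]

```text
clock: 18.9
eef_pos: [553.2, -64.4, 66.7]
eef_rot: [1.767, 1.568, 0.073]
wrist_force: [0.6, -0.0, -1.7]
finger_gap: 19.5
```

>>> apply_moves:
  plan: [0, 0, 0, 0.001, 0, 0, 0, 0, 0, 0, 0.0005, 0, 0, 0, 0, 0, 0, 0, 0, 0, 0]

```text
clock: 19.27
eef_pos: [553.3, -64.5, 65.3]
eef_rot: [1.72, 1.568, 0.026]
wrist_force: [-0.1, -1.6, -0.2]
finger_gap: 19.4
```

>>> apply_moves:
  plan: [0, 0, 0, 0.0007, 0, 0, 0, 0, 0, 0, 0.0005, 0, 0, 0, 0, 0, 0, 0, 0, 0, 0]

```text
clock: 19.65
eef_pos: [553.5, -64.8, 64.8]
eef_rot: [1.54, 1.567, -0.154]
wrist_force: [-2.7, -4.5, 7.9]
finger_gap: 19.4
```

Contact (8 N) at the expected height. I release and retreat upward.

>>> apply_moves:
  plan: [0, 0, 0, 0, 0, 0, 30, 0, 0, 0, 0, 0, 0, 42, 0, 0, 0, 0, 0, 0, 42]

```text
clock: 20.02
eef_pos: [553.1, -64.2, 63.8]
eef_rot: [1.862, 1.569, 0.168]
wrist_force: [0.1, -0.5, 0.4]
finger_gap: 39.1
```

>>> apply_moves:
  plan: [0, 0, 0, -0.012, 0, 0, 42, 0, 0, 0, -0.03, 0, 0, 42, 0, 0, 0, -0.05, 0, 0, 42, 0, 0, 0, -0.05, 0, 0, 42, 0, 0, 0, 0, 0, 0.05, 42]

```text
clock: 20.65
eef_pos: [548.4, -113.0, 211.1]
eef_rot: [1.541, 1.561, -0.15]
wrist_force: [-0.3, -0.3, -1.1]
finger_gap: 39.2
```

>>> apply_moves:
  plan: [0, 0, 0, 0, 0, 0.055, 42, 0, 0, 0, 0, 0, 0.055, 42, 0, 0, 0, 0, 0, 0.05, 42, 0, 0, 0, 0, 0, 0.03, 42, 0, 0, 0, 0, 0, 0, 42]

```text
clock: 21.28
eef_pos: [522.8, -304.1, 206.3]
eef_rot: [1.711, 1.568, 0.015]
wrist_force: [1.2, 0.6, -0.1]
finger_gap: 39.4
```

```bash
python3 - <<'E'
from h import *
plan(553.2,-64.2,65.2,83)
from cell import cams
import pickle
c=cams.camera("top");crop(c,260,170,150,140,5,"pics/c14.png");pickle.dump(c,open("c14.pkl","wb"))
import cv2
cv2.imwrite("pics/full14.png",c["image"][:,:,::-1])
c=cams.camera("scene");crop(c,250,140,150,120,5,"pics/s14.png");pickle.dump(c,open("s14.pkl","wb"))
E
```

```text
t 21.275 pos [ 522.8 -304.1  206.3] gap 39.4 F [ 1.2  0.6 -0.1] j [-0.59  0.42  1.36  0.    1.36 -0.46]
tool x [ 0.002  0.    -1.   ] y [ 0.992 -0.125  0.002] yaw of y deg -7.2
world d [  30.4  239.9 -141.1] tool d now (m) [ 1.411e-01 -2.000e-04 -2.418e-01] turn wx -0.0034 tool d after turn [ 0.1411  0.0006 -0.2418]
```

View pics/c14.png

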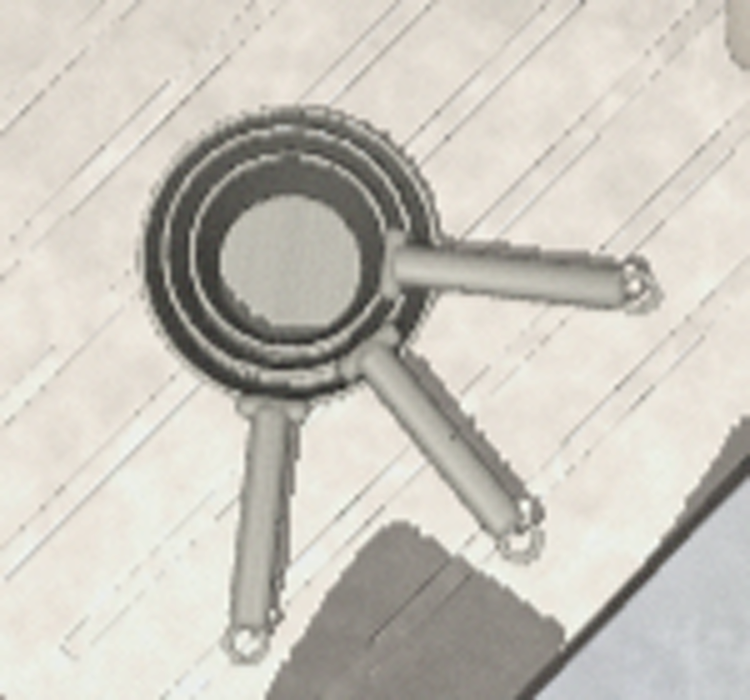

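View pics/s14.png

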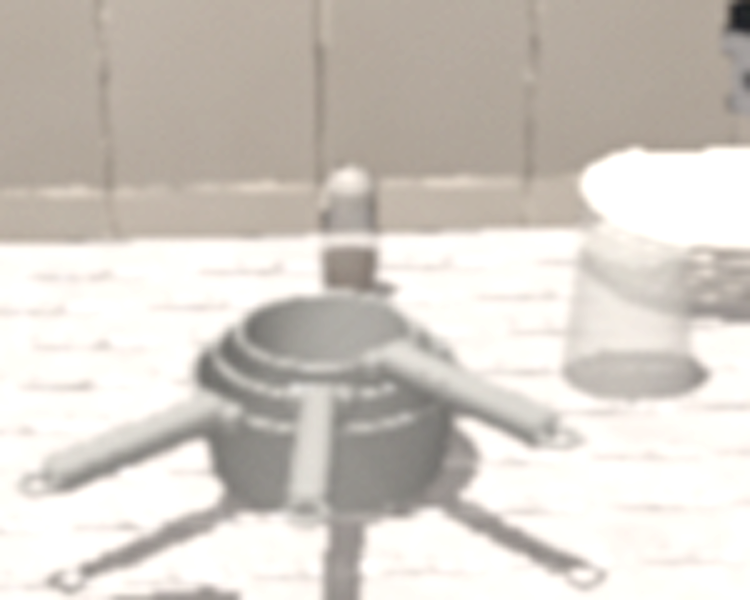

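View pics/full14.png

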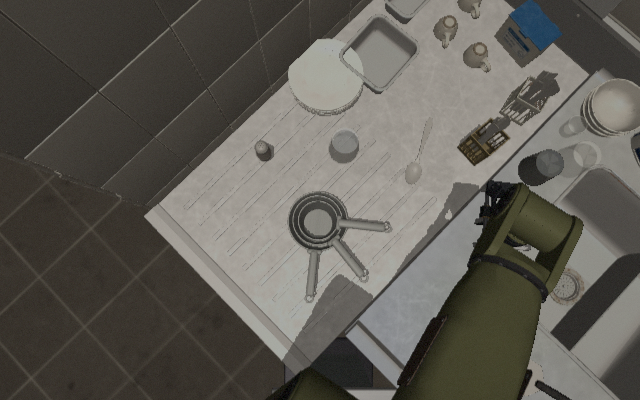

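The three pans are nested and the handles fan toward about 6, 5 and 3 o'clock, none overlapping; the bystanders haven't moved. Before handing in, I overlay the expected seated rims on both views to check height and tilt.

```bash
python3 - <<'E'
from h import *
import pickle
t=np.linspace(0,2*np.pi,200)
for n,(u0,v0,w,h),nm in(("c14",(270,180,120,95),"top"),("s14",(270,175,110,80),"scene")):
    c=pickle.load(open(n+".pkl","rb"));s=7
    im=cv2.resize(c["image"][v0:v0+h,u0:u0+w,::-1],None,fx=s,fy=s,interpolation=cv2.INTER_CUBIC)
    im=im[:595,:795].copy()
    for (x,y,z,r),col in(((566,42.3,58,75),(0,0,255)),((566,43.5,70,62),(0,255,0)),((566,43.5,82,49),(255,0,0))):
        p=w2pix(c,np.c_[x+r*np.cos(t),y+r*np.sin(t),t*0+z])
        q=((p-[u0,v0]+0.5)*s-0.5).round().astype(int)
        cv2.polylines(im,[q.reshape(-1,1,2)],True,col,1)
    cv2.imwrite(f"pics/ov_{nm}.png",im)
c=pickle.load(open("c14.pkl","rb"))
f=lambda u,v,z:pix2w(c,260+u/5,170+v/5,z)
for n,r,e,z in(("L",(290,254),(245,642),58),("M",(288,249),(522,538),70),("S",(289,249.5),(638,285),82)):
    a=f(*r,z);b=f(*e,z+1);d=a-b;print(n,a.round(1),np.hypot(*d[:2]).round(1),np.degrees(np.arctan2(d[1],d[0])).round(1))
E
```

```text
L [565.3  42.9  58. ] 191.8 -6.7
M [566.6  43.9  70. ] 181.3 38.7
S [565.   43.4  82. ] 171.2 84.0
```

View pics/ov_scene.png

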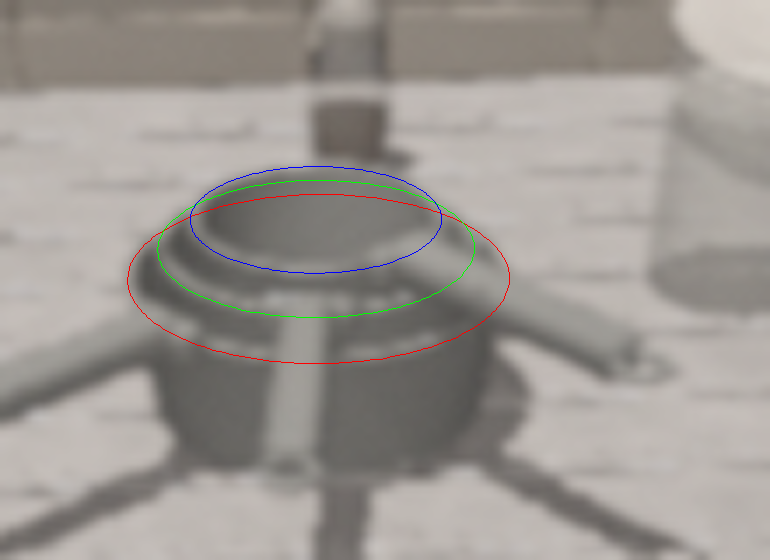

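View pics/ov_top.png

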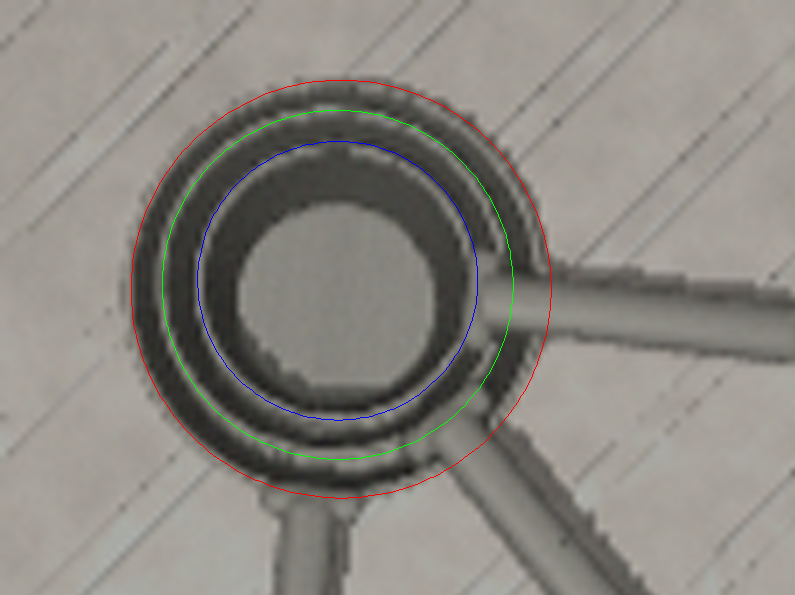

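In both views all three rims match the seated prediction, with the same ~1 px (2 mm) offset for each, so there is no extra height or tilt. I hand in.

```bash
python3 - <<'E'
from cell import ticket
print(ticket.sign_off())
E
```

```text
the job is handed in; nothing more can be done
None
```

The three saucepans are nested, and I handed the job in at about 21.4 s of the 64 s allowed. The middle pan is in the largest and the smallest in the middle. Each was lowered by its handle until it touched down at the expected height (24 N and 8 N on the wrist).

- **Handles:** they point along about -6.7°, 38.7° and 84.0° (largest, middle, smallest), so each is about 45° round from the one below and none overlaps another.
- **Fit:** the pan axes agree within about 2 mm, and the largest pan has not moved from its start beyond measuring error. In both camera views the rims match the fully seated heights, apart from a common offset of about 1 pixel (2 mm), which is within the calibration error.
- **Bystanders:** the shaker, glass and spoon look unmoved; I checked them by eye in the top picture, not by measurement.
- **Robot:** the gripper is open and clear of everything.

While carrying the middle pan, the tool leaned about 0.04 rad; I corrected this before lowering. No final check failed. I did not measure the pans' speed at the end, and the hand-in gives no verdict.

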